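# Third colour at the port of a bead dispenser

## Task

Open the bead dispenser for the next colour: first pull the orange-handled port cap straight up until it snaps open. Then turn the red dial clockwise (seen from above), counting the clicks, to its third stop without running past it, so that the pink pot stands under the open port. The dial springs back if released, so finish while still holding it there in the gripper; leave the bowls, the bead picture and the glue stick where they are.

Things in the scene. Friction and masses are not known exactly. Their poses are not given: they have to be found in the camera images.
- dispenser: Round bead dispenser, fixed, 250 mm diameter, 60 mm high, clear flat top. Origin: centre of its underside, under the dial's axis; z up; x points from that axis to the port, 95 mm away. A steel guide post (8 mm dia, 117 mm out along x, top at 105 mm) stands beyond the cap. A drum inside carries pots at 24 degree steps: orange, yellow, pink, green, blue as they reach the port; none is there at home.
- cap (a joint): Travel of the port cap, m: 0 = snapped shut, 0.030 = snapped open at its upper end stop, where it stays by itself (over 0.025 counts as open). It slides straight up, captive on the guide post. A pull of about 8 N, greatest at 7 mm, takes it out of the lower snap; past the middle (15 mm) the snap helps it up.
- cap_grip (a point): Point on the cap's axis at the height to grip, 91 mm above the table when shut; moves with the cap. Cap, when shut: white disc 46 mm in diameter, 61 to 67 mm above the table, with an upright orange handle on it, 22 mm in diameter, 67 to 101 mm above the table. Axes as the dispenser's; the guide post is 22 mm away along x, so close the fingers along y.
- dial (a joint): Dial angle, rad: 0 at home (end stop, held there by a spring), growing clockwise from above, up to 2.094. Stops every 0.419 (24 degrees); the third at 1.257. The spring pulls back with 0.075 N m at home, 0.1 N m at the third stop; clicks ripple this by 0.05 N m: a crest a quarter step past each stop, a dip a quarter step before the next. Let go, it turns back home.
- dial_grip (a point): Point on the dial's axis at the height to grip, 97 mm above the table; turns with the dial, its axes equal the dispenser's at home. The dial's red upright bar is 46 mm long along this x, 14 mm wide along y (close the fingers along y), from 71 to 111 mm above the table, white mark on top towards +x. Below it is a grey hub, 48 mm in diameter, top 71 mm above the table.
- bowl_yellow: Brown bowl with yellow beads, 92 mm across, 30 mm high, loose; origin under its centre. Leave alone.
- bowl_orange: Brown bowl with orange beads, 92 mm across, 30 mm high, loose; origin under its centre. Leave alone.
- bead_picture: White board with a bead picture, 90 x 70 x 6 mm, loose; origin under its centre. Leave alone.
- glue_stick: Blue and white glue stick standing upright, 28 mm diameter, 88 mm tall, loose; origin under its centre. Leave alone.

How it is judged:
By the outcome, as a careful person would: the job done as asked, in the order asked, and still so for the second after the job is handed in, while the arm keeps its last pose, push and grip.
It also fails if it takes over 45 s, if anything falls off the work surface, if the arm or the gripper's body presses on something with over 40 N, if the wrist force passes 120 N, or if a joint passes its speed limit or range.

## Robot

A 6-joint arm with a two-finger parallel gripper is mounted at the origin on the work surface. World frame = base frame: x ahead of the robot, y to its left, z up, the work surface at z = 0. Lengths are in m, angles in rad, forces in N, time in s.
With the tool pointing down it reaches from about 0.425 to 0.95 m from the base axis. Payload 3.5 kg.
Tool frame: the origin (TCP) lies on the centre line of the jaws, within the pads' length; the fingertips stand 14 mm ahead of it and the grasp point (between the pads) lies 5 mm behind it (ctrl.finger_overhang is the distance from the TCP to the fingertips, in m); z points along the fingers, y is the line along which they close (so a half turn about z gives the same grasp; the last joint's range is limited). The gripper opens to 85 mm and grips with 20 to 120 N. Pads are 22 mm wide; open, the fingers measure 114 mm over their backs; the gripper's body (76 mm by 85 mm) begins 54 mm behind the grasp point. The pads swing forward as they close: fully open they stand 13 mm farther back than shut.
Start: joints at [-1.277, 0.286, 1.577, -0, 1.279, -0.15], TCP at [0.29, -0.61, 0.245] pointing down, gripper open.
Joint ranges: [-2.77, 2.77], [-0.9, 2.22], [0.21, 2.48], [-1.53, 4.67], [0.24, 2.81], [-2.84, 2.84]. Speed limits (rad/s): [2.79, 2.79, 3.14, 3.14, 3.14, 3.14].

## Interface

Orientations are given as a unit quaternion [x, y, z, w].
In Python, from plant import ctrl gives the robot as it stands.
- The arm moves only by the tool send_rows, never from a script. Its argument "moves" is text: rows parted by semicolons, each of 7 numbers parted by spaces: the turn, a rotation vector about the tool's x, y, z in units of 360 degrees (1.0 is 360 degrees), then the shift along the tool's x, y, z in units of 20 cm (1.0 is 20 cm), then the gripper's target within -1 to 1 (fully open at 1, half-way at 0, shut at -1). A call has 1 to 12 rows; each row is the pose to reach, as a shift and turn from the pose commanded when the call began, along the tool's axes at that moment, turning the shorter way round; what a row does not reach only later rows make up. A row lasts 1/8 s, in which the tool goes at most 62.5 mm and 10.7 degrees, less where a joint would pass 70% of its speed; a pose out of reach is approached as far as the arm can. A call with a number of a shift or a turn outside -1 to 1 is refused whole. A call with a gripper value outside its range is refused whole. The fingers move at their own pace and stop on an object; "newtons" is the grip in N (left out, the last holds). Time passes only in rows, so rows that repeat a pose let the fingers close. It gives the time, the measured TCP pose, the force, the opening and the grip force at its end, in the units of the state.
- ctrl.get_state(): the state, without advancing time (a new reading comes with each control period).
- ctrl.read_camera(name): name is "side" or "top"; returns a dict with "image" (384x512x3 uint8, red, green, blue), "fovy" (degrees; the focal length in pixels is half the picture's height over the tangent of half this angle, whatever the lens; pixels are square), "cx", "cy" (the principal point, pixels), "distortion" ([k1, k2, p1, p2, k3] as OpenCV has them; the pictures are not rectified), "extrinsics" (4x4, takes a point from camera to world coordinates). Camera axes: x right, y up, looking along -z (the intrinsics and any distortion apply to the point x, -y, -z); pixel columns grow to the right and rows downward; lengths in m; the calibration is good to about 2 mm. A picture is of the moment at which its call begins. There is no depth.
- ctrl.sign_off(): hands the job in; it is judged then, once.
The state is a dict: "time": time; "qpos": joint angles; "dq": joint speeds; "joint_efforts": joint torques, N m; "eef_pos": TCP position; "tcp_rot": TCP orientation; "contact_force": force on the tool from outside, world axes, zero at the start; "wrist_torque": the same for the moment, N m; "opening": opening from 0.0 (shut) to 1.0 (fully open); "finger_force": force on a finger pad.
Only numpy, scipy, OpenCV 4.12 (cv2) and the standard library are available. Lean on these libraries where they do the work, as an engineer would, in place of code of your own. Each camera call takes 0.05 s, during which the arm holds its last target. There are 200 camera calls.

## Working session

There is one attempt and no reset: what is moved stays moved. The work goes in short steps, Python scripts to look and compute and a tool call to move; the robot and the scene stay as the last step left them, time stands still between calls to the robot, and variables do not carry over. Pictures are saved under pics/ and viewed, at most 10 in all, crops included, and the job is handed in when it is done.

Besides the shell and the picture viewer there is one more tool, called by a JSON object that holds its "method" and its "body". send_rows: Moves the arm, as the interface text tells. Its arguments: {"type":"object","properties":{"moves":{"type":"string"},"newtons":{"type":"number"}},"required":["moves"]}

```bash
mkdir -p pics; cat > h.py <<'E'
import numpy as np, cv2
from plant import ctrl
def cam(n):
    c=ctrl.read_camera(n); im=c["image"]; h=im.shape[0]
    f=h/2/np.tan(np.radians(c["fovy"])/2)
    c["K"]=np.array([[f,0,c["cx"]],[0,f,c["cy"]],[0,0,1]]); c["D"]=np.array(c["distortion"],float); c["E"]=np.array(c["extrinsics"]); return c
def ray(c,uv):
    p=cv2.undistortPoints(np.array([[uv]],float),c["K"],c["D"])[0,0]
    return c["E"][:3,3], c["E"][:3,:3]@np.array([p[0],-p[1],-1])
def onz(c,uv,z):
    o,d=ray(c,uv); return o+d*(z-o[2])/d[2]
def proj(c,P):
    q=(np.atleast_2d(P)-c["E"][:3,3])@c["E"][:3,:3]; q=q*[1,-1,-1]
    return cv2.projectPoints(q,np.zeros(3),np.zeros(3),c["K"],c["D"])[0][:,0]
def blobs(c,lo,hi,amin=30):
    hsv=cv2.cvtColor(c["image"],cv2.COLOR_RGB2HSV)
    m=cv2.inRange(hsv,np.array(lo),np.array(hi)); n,l,s,ce=cv2.connectedComponentsWithStats(m)
    return [(s[i].tolist(),ce[i].round(1).tolist(),l==i) for i in range(1,n) if s[i][4]>=amin]
E
python3 - <<'E'
from h import *
for n in("top","side"):
    c=cam(n); cv2.imwrite(f"pics/{n}0.png",c["image"][:,:,::-1]); print(n,c["K"][0],c["E"].round(3).tolist(),c["D"])
    for nm,lo,hi in(("red",(0,150,80),(6,255,255)),("red2",(172,150,80),(180,255,255)),("orange",(8,150,120),(18,255,255))):
        for b in blobs(c,lo,hi): print(nm,b[0],b[1])
print(ctrl.get_state())
E
```

```text
top [492.78844014   0.         259.12340218] [[-0.028, 0.997, -0.068, 0.463], [-1.0, -0.029, -0.008, 0.015], [-0.01, 0.068, 0.998, 1.389], [0.0, 0.0, 0.0, 1.0]] [-0.2182678  0.         0.         0.         0.       ]
red [216, 195, 5, 16, 52] [218.1, 204.2]
red [22, 266, 24, 20, 345] [33.4, 276.1]
orange [135, 173, 19, 19, 268] [144.1, 181.8]
orange [13, 223, 24, 21, 359] [24.7, 233.5]
orange [78, 253, 26, 22, 408] [90.6, 263.6]
side [475.13852648   0.         256.24212952] [[-0.97, 0.126, -0.207, 0.33], [-0.242, -0.554, 0.796, 0.921], [-0.014, 0.823, 0.568, 0.714], [0.0, 0.0, 0.0, 1.0]] [-0.0689286  0.         0.         0.         0.       ]
red [246, 208, 22, 19, 330] [257.0, 216.5]
orange [0, 89, 512, 295, 82515] [271.9, 269.3]
orange [470, 108, 42, 19, 558] [488.9, 118.7]
orange [396, 119, 10, 4, 38] [400.5, 120.5]
orange [464, 183, 24, 21, 273] [476.9, 190.3]
orange [438, 216, 16, 12, 172] [445.7, 221.6]
orange [209, 233, 11, 8, 68] [213.9, 237.0]
{'time': 0.1, 'qpos': array([-1.27704667e+00,  2.87102597e-01,  1.57804258e+00, -3.23669812e-05,
        1.27861332e+00, -1.49975164e-01]), 'dq': array([-0.00045491, -0.00132655, -0.00326988, -0.00067794, -0.00223431,
        0.00025813]), 'joint_efforts': array([ 5.70030909e-05, -4.07299376e+01, -2.93698794e+01, -2.01955791e-04,
        3.41355037e-03, -1.38531448e-05]), 'eef_pos': array([ 0.28964938, -0.60906096,  0.24406197]), 'tcp_rot': array([ 9.75487722e-01,  2.20051202e-01, -9.32338098e-05, -1.07901284e-03]), 'contact_force': array([-0.96941883, -0.02754629,  0.69945609]), 'wrist_torque': array([-0.00026689, -0.02642487,  0.00128761]), 'finger_force': 0.0, 'opening': 0.9998851606743101}
```

View pics/top0.png

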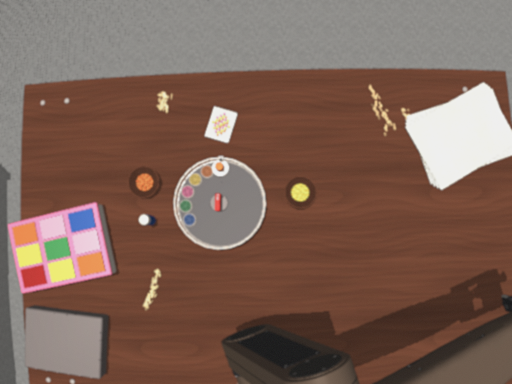

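View pics/side0.png

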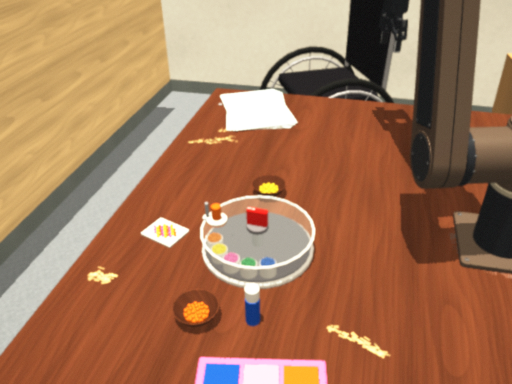

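```bash
python3 - <<'E'
from h import *
c=cam("top"); s=cam("side")
a=cv2.resize(c["image"][145:260,165:275],None,fx=5,fy=5,interpolation=cv2.INTER_CUBIC)
b=cv2.resize(s["image"][190:290,190:325],None,fx=5,fy=5,interpolation=cv2.INTER_CUBIC)
cv2.imwrite("pics/a.png",a[:,:,::-1]);cv2.imwrite("pics/b.png",b[:,:,::-1])
for n,k in(("top",c),("side",s)):
  for nm,lo,hi in(("red",(0,110,60),(7,255,255)),("red2",(170,110,60),(180,255,255)),("or",(7,150,170),(16,255,255))):
    for q in blobs(k,lo,hi,8):
      u,v=q[1]
      if (180<u<260 and 150<v<250): print(n,nm,q[0],q[1],[onz(k,q[1],z).round(4).tolist() for z in(.111,.101,.09)])
E
```

```text
top red [215, 194, 6, 17, 88] [217.5, 202.9] [[0.5339, 0.1344, 0.111], [0.5345, 0.1353, 0.101], [0.5351, 0.1364, 0.09]]
top or [217, 164, 6, 6, 29] [219.3, 166.5] [[0.6291, 0.1276, 0.111], [0.6304, 0.1285, 0.101], [0.6319, 0.1295, 0.09]]
side red [246, 207, 23, 20, 363] [257.3, 216.5] [[0.526, 0.1617, 0.111], [0.5292, 0.1491, 0.101], [0.5328, 0.1352, 0.09]]
side or [164, 151, 51, 70, 399] [184.0, 193.2] [[0.7065, 0.1156, 0.111], [0.7127, 0.1023, 0.101], [0.7196, 0.0876, 0.09]]
side or [183, 175, 22, 36, 108] [193.3, 190.7] [[0.6895, 0.1016, 0.111], [0.6954, 0.088, 0.101], [0.702, 0.0731, 0.09]]
side or [225, 176, 9, 14, 31] [229.7, 182.1] [[0.6193, 0.0497, 0.111], [0.6241, 0.0353, 0.101], [0.6294, 0.0194, 0.09]]
side or [226, 189, 9, 12, 27] [230.3, 194.5] [[0.6037, 0.0974, 0.111], [0.6082, 0.0838, 0.101], [0.6132, 0.0687, 0.09]]
side or [181, 191, 23, 42, 291] [194.2, 213.1] [[0.6585, 0.1802, 0.111], [0.664, 0.1679, 0.101], [0.6699, 0.1544, 0.09]]
side or [209, 202, 13, 18, 126] [215.3, 210.6] [[0.6177, 0.1618, 0.111], [0.6225, 0.1492, 0.101], [0.6277, 0.1353, 0.09]]
side or [209, 234, 11, 7, 67] [213.9, 237.1] [[0.5934, 0.2454, 0.111], [0.5977, 0.2342, 0.101], [0.6025, 0.2219, 0.09]]
```

View pics/a.png

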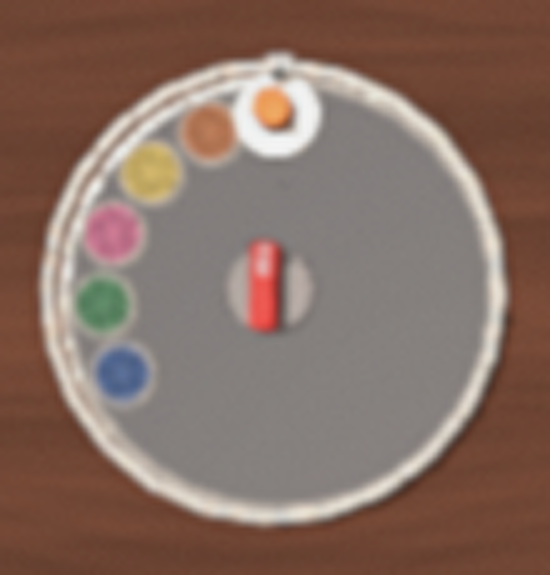

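View pics/b.png

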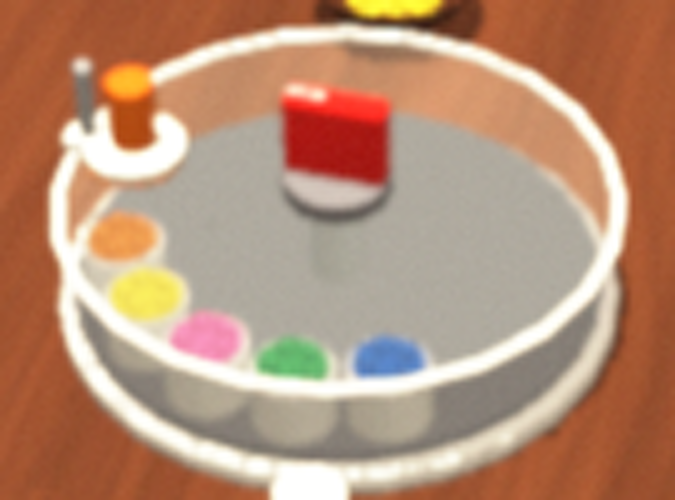

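```bash
python3 - <<'E'
from h import *
from scipy.spatial.transform import Rotation as R
c=cam("top"); s=cam("side")
ca=lambda u,v:(165+u/5-.4,145+v/5-.4); cb=lambda u,v:(190+u/5-.4,190+v/5-.4)
print("handle top",onz(c,ca(271,107),.101),onz(s,cb(128,83),.101))
print("bar top",onz(c,ca(264,286),.111),onz(s,cb(336,103),.111))
print("disc",onz(c,ca(278,116),.067),onz(s,cb(133,143),.067)); print("hub",onz(c,ca(270,290),.071))
p=np.float32([ca(*q) for q in((110,234),(104,303),(122,372),(151,172),(209,132))]);P=np.array([onz(c,q,.045) for q in p])
A=np.c_[2*P[:,:2],np.ones(5)];x=np.linalg.lstsq(A,(P[:,:2]**2).sum(1),rcond=None)[0];print("pots circ",x[:2])
rim=[(45,290),(503,290),(275,63),(275,520)];Q=np.array([onz(c,ca(*q),.06) for q in rim]);print("rim",Q.round(4).tolist(),Q.mean(0))
st=ctrl.get_state();Rm=R.from_quat(st["tcp_rot"]).as_matrix();print(Rm.round(4),st["eef_pos"],st["time"])
E
```

```text
handle top [0.63180635 0.12979294 0.101     ] [0.62768357 0.13395422 0.101     ]
bar top [0.53678276 0.13458064 0.111     ] [0.53226027 0.14069588 0.111     ]
disc [0.63124007 0.12912998 0.067     ] [0.62798426 0.13285239 0.067     ]
hub [0.53685877 0.1351501  0.071     ]
pots circ [0.53873471 0.13701745]
rim [[0.5409, 0.2593, 0.06], [0.5339, 0.0101, 0.06], [0.6613, 0.1308, 0.06], [0.4132, 0.1365, 0.06]] [0.53733251 0.13418722 0.06      ]
[[ 9.031e-01  4.294e-01 -2.000e-04]
 [ 4.294e-01 -9.031e-01  8.000e-04]
 [ 2.000e-04 -8.000e-04 -1.000e+00]] [ 0.28979627 -0.60938638  0.24482092] 0.3
```

{"method": "send_rows", "body": {"moves": "0 0 0 0.78 -0.65 0 1;0 0 0 0.78 -0.65 0 1;0 0 0 0.78 -0.65 0 1;0 0 0 0.78 -0.65 0 1;0 0 0 0.78 -0.65 0 1"}}

```text
time: 0.92
eef_pos: [0.3753, -0.4248, 0.2456]
tcp_rot: [0.975, 0.221, -0.0, 0.001]
contact_force: [0.7, -0.7, 0.1]
opening: 0.996
finger_force: 0.0
```

{"method": "send_rows", "body": {"moves": "0 0 0 0.78 -0.65 0 1;0 0 0 0.78 -0.65 0 1;0 0 0 0.78 -0.65 0 1;0 0 0 0.78 -0.65 0 1;0 0 0 0.78 -0.65 0 1"}}

```text
time: 1.55
eef_pos: [0.4602, -0.2417, 0.2455]
tcp_rot: [0.975, 0.22, -0.0, 0.0]
contact_force: [-0.5, -0.2, 0.1]
opening: 0.998
finger_force: 0.0
```

{"method": "send_rows", "body": {"moves": "0 0 0 0.78 -0.65 0 1;0 0 0 0.78 -0.65 0 1;0 0 0 0.78 -0.65 0 1;0 0 0 0.78 -0.65 0 1;0 0 0 0.78 -0.65 0 1"}}

```text
time: 2.17
eef_pos: [0.5454, -0.0577, 0.2451]
tcp_rot: [0.976, 0.22, -0.0, 0.0]
contact_force: [-0.0, -0.8, 0.1]
opening: 0.998
finger_force: 0.0
```

{"method": "send_rows", "body": {"moves": "0 0 0 0.78 -0.65 0 1;0 0 0 0.78 -0.65 0 1;0 0 0 0.78 -0.65 0 1;0 0 0 0.78 -0.65 0 1;0 0 0 0.78 -0.65 0 1;0 0 0 0.78 -0.65 0 1"}}

```text
time: 2.92
eef_pos: [0.63, 0.1255, 0.2452]
tcp_rot: [0.976, 0.219, -0.0, 0.0]
contact_force: [-0.8, -0.0, -0.4]
opening: 1.004
finger_force: 0.0
```

{"method": "send_rows", "body": {"moves": "0 0 -0.3 0 0 0 1;0 0 -0.3 0 0 0 1;0 0 -0.3 0 0 0 1;0 0 -0.3 0 0 0 1;0 0 -0.3 0 0 0 1;0 0 -0.3 0 0 0 1;0 0 -0.3 0 0 0 1;0 0 -0.3 0 0 0 1;0 0 -0.3 0 0 0 1;0 0 -0.3 0 0 0 1;0 0 -0.3 0 0 0 1;0 0 -0.3 0 0 0 1"}}

```text
time: 4.42
eef_pos: [0.63, 0.1268, 0.2455]
tcp_rot: [0.397, 0.918, -0.0, 0.0]
contact_force: [0.4, -1.5, -0.0]
opening: 0.999
finger_force: 0.0
```

{"method": "send_rows", "body": {"moves": "0 0 -0.12 0 0 0 1;0 0 -0.12 0 0 0 1;0 0 -0.12 0 0 0 1;0 0 -0.12 0 0 0 1;0 0 -0.12 0 0 0 1;0 0 -0.12 0 0 0 1"}}

```text
time: 5.18
eef_pos: [0.6301, 0.1277, 0.2453]
tcp_rot: [0.031, 1.0, -0.0, -0.0]
contact_force: [0.1, -1.3, -0.0]
opening: 0.999
finger_force: 0.0
```

{"method": "send_rows", "body": {"moves": "0 0 0 0 0.017 0.25 1;0 0 0 0 0.017 0.5 1;0 0 0 0 0.017 0.57 0;0 0 0 0 0.017 0.57 0;0 0 0 0 0.017 0.57 0"}}

```text
time: 5.8
eef_pos: [0.6321, 0.1314, 0.1343]
tcp_rot: [0.03, 1.0, 0.0, 0.002]
contact_force: [0.5, -0.0, 0.4]
opening: 0.502
finger_force: 0.0
```

```bash
python3 - <<'E'
from h import *
c=cam("top"); s=cam("side"); e=ctrl.get_state()["eef_pos"]; print(e,ctrl.get_state()["opening"])
b=s["image"][140:260,170:330].copy(); b=cv2.resize(b,None,fx=5,fy=5,interpolation=cv2.INTER_CUBIC)
for z,col in((0.014,(0,255,0)),(0,(255,0,255))):
    u,v=proj(s,e-[0,0,z])[0]; cv2.circle(b,(int((u-170+.5)*5),int((v-140+.5)*5)),3,col,-1)
for P in([.630,.131,.101],[.630,.131,.067]):
    u,v=proj(s,P)[0]; cv2.circle(b,(int((u-170+.5)*5),int((v-140+.5)*5)),3,(0,0,0),-1)
cv2.imwrite("pics/c.png",b[:,:,::-1])
E
```

```text
[0.63197997 0.13145119 0.13420994] 0.5008132411914026
```

View pics/c.png

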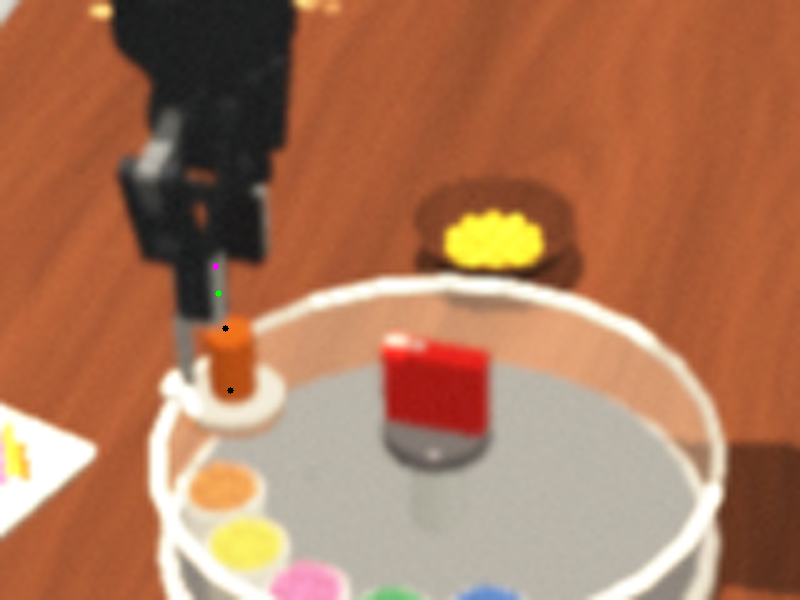

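{"method": "send_rows", "body": {"moves": "0 0 0 0.015 0 0 0;0 0 0 0.015 0 0.08 0;0 0 0 0.015 0 0.16 0;0 0 0 0.015 0 0.235 0;0 0 0 0.015 0 0.235 0;0 0 0 0.015 0 0.235 0"}}

```text
time: 6.65
eef_pos: [0.6275, 0.1316, 0.0842]
tcp_rot: [0.029, 1.0, 0.0, -0.0]
contact_force: [-0.9, -0.5, -0.1]
opening: 0.503
finger_force: 0.0
```

{"method": "send_rows", "body": {"moves": "0 0 0 0 0 0 -0.3;0 0 0 0 0 0 -0.5;0 0 0 0 0 0 -0.7;0 0 0 0 0 0 -0.7;0 0 0 0 0 0 -0.7;0 0 0 0 0 0 -0.7", "newtons": 40}}

```text
time: 7.4
eef_pos: [0.6279, 0.1317, 0.0853]
tcp_rot: [0.029, 1.0, 0.0, 0.001]
contact_force: [-0.4, 0.0, 4.4]
opening: 0.244
finger_force: 39.2
```

{"method": "send_rows", "body": {"moves": "0 0 0 0 0 -0.03 -0.7;0 0 0 0 0 -0.06 -0.7;0 0 0 0 0 -0.09 -0.7;0 0 0 0 0 -0.12 -0.7;0 0 0 0 0 -0.15 -0.7;0 0 0 0 0 -0.15 -0.7;0 0 0 0 0 -0.15 -0.7"}}

```text
time: 8.28
eef_pos: [0.6278, 0.1317, 0.1146]
tcp_rot: [0.029, 1.0, 0.0, 0.001]
contact_force: [3.5, 2.2, 0.7]
opening: 0.245
finger_force: 42.6
```

```bash
python3 - <<'E'
from h import *
s=cam("side"); 
b=cv2.resize(s["image"][140:260,170:330],None,fx=5,fy=5,interpolation=cv2.INTER_CUBIC)
cv2.imwrite("pics/d.png",b[:,:,::-1])
E
```

```text
(no output)
```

View pics/d.png

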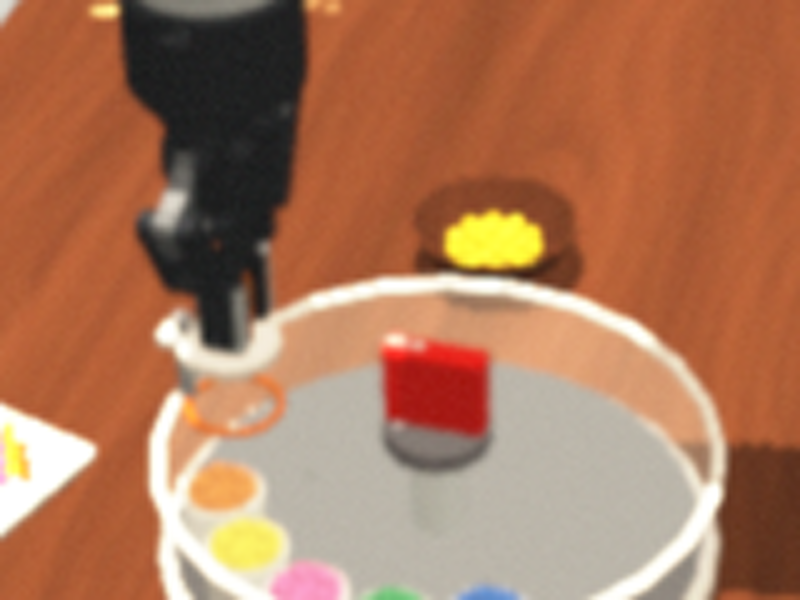

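{"method": "send_rows", "body": {"moves": "0 0 0 0 0 -0.008 -0.7;0 0 0 0 0 -0.012 -0.7;0 0 0 0 0 -0.012 -0.7;0 0 0 0 0 -0.008 0;0 0 0 0 0 -0.008 0;0 0 0 0 0 -0.008 0;0 0 0 0 0 -0.008 0;0 0 0 0 0 -0.1 0;0 0 0 0 0 -0.25 0;0 0 0 0 0 -0.5 0;0 0 0 0 0 -0.5 0"}}

```text
time: 9.7
eef_pos: [0.6307, 0.1318, 0.2224]
tcp_rot: [0.029, 1.0, 0.0, 0.006]
contact_force: [0.2, -0.3, -0.1]
opening: 0.498
finger_force: 0.0
```

{"method": "send_rows", "body": {"moves": "0 0 0 0.2 0 0 0;0 0 0 0.46 0 0 0;0 0 0 0.46 0 0 0;0 0 0 0.46 0 0 0;0 0 0 0.46 0 0 0"}}

```text
time: 10.32
eef_pos: [0.5369, 0.1368, 0.2152]
tcp_rot: [0.03, 1.0, 0.0, 0.001]
contact_force: [0.1, -0.7, -0.7]
opening: 0.5
finger_force: 0.0
```

```bash
python3 - <<'E'
from h import *
from scipy.spatial.transform import Rotation as R
s=cam("side"); st=ctrl.get_state(); e=st["eef_pos"]; print(e,st["qpos"].round(3)); M=R.from_quat(st["tcp_rot"]).as_matrix()
print(M.round(3), M.T@(np.array([.535,.137,.092])-e)/.2)
b=cv2.resize(s["image"][140:260,170:330],None,fx=5,fy=5,interpolation=cv2.INTER_CUBIC)
cv2.imwrite("pics/e.png",b[:,:,::-1])
E
```

```text
[0.53679985 0.13680813 0.21497095] [ 0.066  0.047  1.906 -0.     1.187 -1.445]
[[-0.998  0.059  0.001]
 [ 0.059  0.998  0.   ]
 [-0.001  0.    -1.   ]] [9.83761123e-03 3.45900563e-04 6.14842545e-01]
```

View pics/e.png

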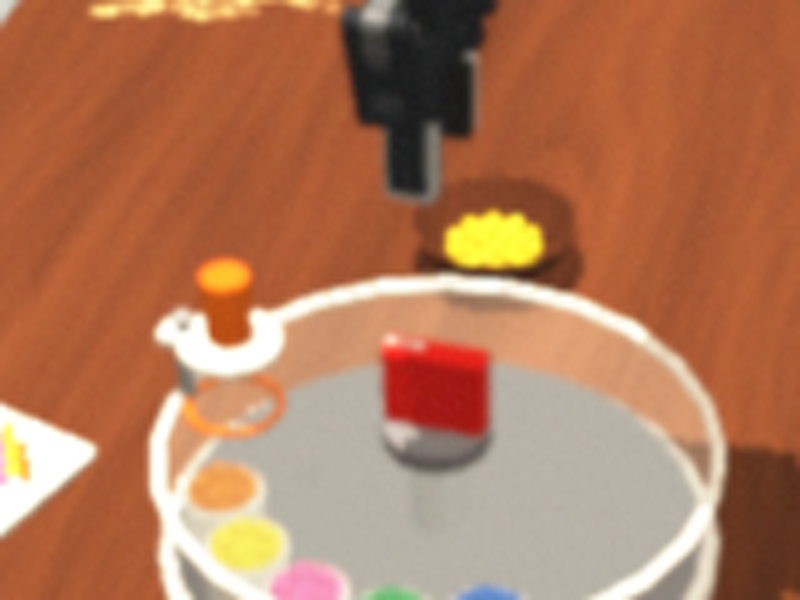

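{"method": "send_rows", "body": {"moves": "0 0 0 0.01 0 0.15 0;0 0 0 0.01 0 0.35 0;0 0 0 0.01 0 0.5 0;0 0 0 0.01 0 0.6 0;0 0 0 0.01 0 0.61 0;0 0 0 0.01 0 0.61 0"}}

```text
time: 11.12
eef_pos: [0.5345, 0.137, 0.093]
tcp_rot: [0.03, 1.0, 0.0, 0.001]
contact_force: [-0.1, -0.0, -0.0]
opening: 0.499
finger_force: 0.0
```

{"method": "send_rows", "body": {"moves": "0 0 0 0 0 0 -0.4;0 0 0 0 0 0 -0.6;0 0 0 0 0 0 -0.8;0 0 0 0 0 0 -0.9;0 0 0 0 0 0 -0.9;0 0 0 0 0 0 -0.9", "newtons": 40}}

```text
time: 11.88
eef_pos: [0.5342, 0.1372, 0.0934]
tcp_rot: [0.029, 1.0, 0.0, 0.001]
contact_force: [-0.6, -0.3, 6.3]
opening: 0.159
finger_force: 42.0
```

```bash
python3 - <<'E'
from h import *
st=ctrl.get_state()
for k in("eef_pos","tcp_rot","contact_force","wrist_torque","opening","qpos","time"): print(k,np.round(st[k],4))
E
```

```text
eef_pos [0.5342 0.1372 0.0934]
tcp_rot [2.940e-02 9.996e-01 1.000e-04 7.000e-04]
contact_force [-0.6417 -0.3329  6.2526]
wrist_torque [0.0255 0.1012 0.0179]
opening 0.1588
qpos [ 0.0673  0.1942  1.9898  0.      0.9561 -1.4448]
time 11.875
```

{"method": "send_rows", "body": {"moves": "0 0 0.011 0 0 0 -0.9;0 0 0.022 0 0 0 -0.9;0 0 0.033 0 0 0 -0.9;0 0 0.044 0 0 0 -0.9;0 0 0.056 0 0 0 -0.9;0 0 0.067 0 0 0 -0.9;0 0 0.067 0 0 0 -0.9"}}

```text
time: 12.75
eef_pos: [0.5343, 0.1381, 0.0934]
tcp_rot: [0.237, 0.971, 0.001, 0.001]
contact_force: [-0.2, 3.9, 5.4]
opening: 0.161
finger_force: 42.1
```

```bash
cat > st.py <<'E'
from h import *
st=ctrl.get_state()
for k in("eef_pos","contact_force","wrist_torque","opening"): print(k,np.round(st[k],4))
q=st["tcp_rot"];print("yaw",np.degrees(2*np.arctan2(q[1],q[0])))
E
python3 st.py
```

```text
eef_pos [0.5343 0.1381 0.0934]
contact_force [-0.2494  3.9478  5.3669]
wrist_torque [0.5559 0.0192 0.1102]
opening 0.1611
yaw 152.5495238641071
```

{"method": "send_rows", "body": {"moves": "0 0 0.011 0 0 0 -0.9;0 0 0.022 0 0 0 -0.9;0 0 0.033 0 0 0 -0.9;0 0 0.044 0 0 0 -0.9;0 0 0.056 0 0 0 -0.9;0 0 0.067 0 0 0 -0.9;0 0 0.067 0 0 0 -0.9"}}

```text
time: 13.62
eef_pos: [0.5349, 0.1388, 0.0934]
tcp_rot: [0.435, 0.9, 0.002, 0.001]
contact_force: [2.7, 7.7, 3.3]
opening: 0.161
finger_force: 41.8
```

{"method": "send_rows", "body": {"moves": "0 0 0.011 0 0 0 -0.9;0 0 0.022 0 0 0 -0.9;0 0 0.033 0 0 0 -0.9;0 0 0.044 0 0 0 -0.9;0 0 0.056 0 0 0 -0.9;0 0 0.066 0 0 0 -0.9;0 0 0.066 0 0 0 -0.9;0 0 0.066 0 0 0 -0.9"}}

```text
time: 14.62
eef_pos: [0.5358, 0.1392, 0.0934]
tcp_rot: [0.611, 0.792, 0.004, 0.001]
contact_force: [6.1, 9.3, 1.4]
opening: 0.161
finger_force: 41.4
```

```bash
python3 st.py; python3 - <<'E'
from h import *
c=cam("top");s=cam("side")
a=cv2.resize(c["image"][145:260,165:275],None,fx=4,fy=4,interpolation=cv2.INTER_CUBIC)
b=cv2.resize(s["image"][185:300,190:275],None,fx=4,fy=4,interpolation=cv2.INTER_CUBIC)
cv2.imwrite("pics/f.png",np.hstack([a,b])[:,:,::-1])
E
```

```text
eef_pos [0.5358 0.1392 0.0934]
contact_force [6.079  9.2715 1.3612]
wrist_torque [ 1.1402 -0.4871  0.1148]
opening 0.1606
yaw 104.66711894181547
```

View pics/f.png

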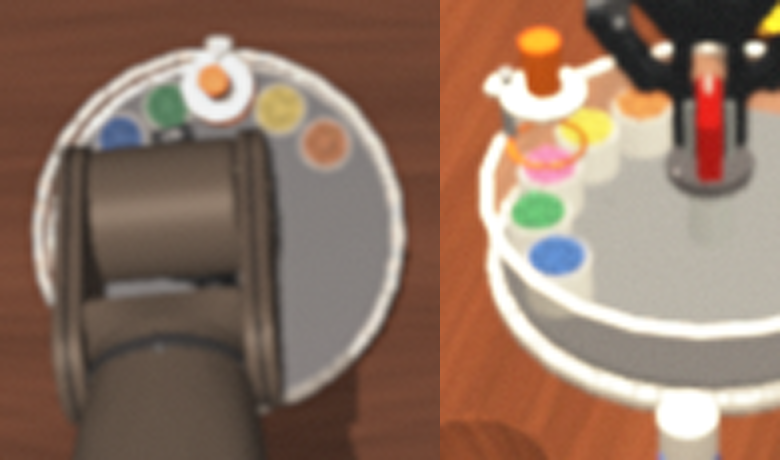

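```bash
python3 - <<'E'
from h import *
c=cam("top")
f=lambda u,v,k:onz(c,(165+u/k-.5+.5/k,145+v/k-.5+.5/k),.045)[:2]
o=np.array([.5365,.136])
for n,a,b in(("green",(104,303),(167,104)),("yellow",(151,172),(281,109)),("orange",(209,132),(326,144)),("blue",(122,372),(120,135))):
    A,B=f(*a,5)-o,f(*b,4)-o
    t=lambda p:np.degrees(np.arctan2(p[1],p[0]))
    print(n,t(A).round(1),t(B).round(1),"turn",((t(A)-t(B))%360).round(1))
E
```

```text
green 91.7 20.2 turn 71.5
yellow 43.8 -28.0 turn 71.8
orange 20.4 -51.5 turn 71.9
blue 115.9 43.3 turn 72.7
```

The pots' own turn measures 72°, so the dial is at the third stop, and the cap is still open. I'm handing it in while holding the dial.

```bash
python3 -c "
from plant import ctrl
print(ctrl.sign_off())"
```

```text
the job is handed in; nothing more can be done
None
```

The job is handed in: the port cap is snapped open, the dial is held in the gripper at its third stop (72° measured), the pink pot stands under the port, and I touched none of the bowls, bead picture or glue stick.

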